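Clear the loose thumbscrew and hold the drive catch open

TASK

I am changing the hard drive in the opened desktop computer, but a case thumbscrew has dropped onto the chassis floor in the way of the spring-loaded drive catch. First take the thumbscrew out with the tweezers (not with your fingers), put it in the steel parts dish and lay the tweezers back down on the desk. Then swing the catch away from the drive, against its spring, right back to its stop and keep holding it there - finish while still holding it, so that I can take the drive out - and leave the other things on the desk where they are.

Things in the scene. Friction and masses are not known exactly. Their poses are not given: they have to be found in the camera images.
- computer: Slim desktop computer, flat and fixed, cover off: steel pan 290 (its x) x 360 mm (its y), inner floor 12 mm above the desk. Origin: centre of the underside, z up; +x points away from the robot within 15 degrees. Low flanges (top 24 mm) at x = +-144 mm; front panel, an open frame 86 mm high, at y = -175; rear panel 86 mm high at y = +178. The y > 20 mm half holds power supply, board, cooler, up to 78 mm high.
- drive_end (a point): Centre of the near (-x) end face of the hard drive, 31 mm above the desk, at x = -18, y = -109 mm in the computer's frame. The drive, 102 mm wide (y), 26 mm high (18 to 44 mm above the desk), runs 147 mm from here along the computer's +x. The catch lies before this face; the pan between the catch and the -x flange is bare, and the thumbscrew stands there.
- catch (a joint): Angle of the drive catch (rad) about its vertical pin. 0: at rest, sprung towards the drive end. It grows as the catch swings away from the drive to the computer's -x side (clockwise seen from above) and ends at the stop lug at 0.70. The torsion spring always pushes back: at the cap 2.4 N to start, 6.4 N at the stop; let go, it snaps back to 0.
- catch_pivot (a point): Point on the catch's vertical pivot axis, 30 mm above the desk, at x = -24, y = -42 mm in the computer's frame. From here the catch's steel arm, 3 mm thick, 98 mm long, 22 to 38 mm above the desk, points along the computer's -y when the joint is 0. The stop lug, 38 mm above the desk at most, is 32 mm from the pivot.
- catch_cap (a point): Centre, 67 mm above the desk, of the black thumb cap on the catch, 85 mm from the pivot axis: 10 mm thick (its x, the way it swings), 18 mm wide (its y, along the arm), 30 mm high (52 to 82 mm above the desk). The point turns with the catch. It stands on a 16 mm wide, 3 mm thick upright tab of the arm, free on all sides; at 0 its +x face is 1 mm short of the drive end, 8 mm above the drive's top.
- screw_head (a point): Centre of the head of the case thumbscrew: knurled head 12 mm in diameter, 10 mm high, standing on its head with a 4 mm thread 8 mm long pointing up; 10 to 17 g. The head's centre is 5 mm above what it stands on. It stands loose on the pan floor, 30 to 55 mm from the catch arm towards the computer's -x, in the sweep of the arm.
- screw: The same thumbscrew; origin: centre of the face of its head, on which it stands; z along the thread.
- tweezers_mid (a point): Centre of the finger flats of the big steel tweezers, which lie on the desk on edge so that the blades open level; on the middle line, 10 mm above the desk. +x points to the tips, y is the way the blades open, z up. x from -88 (joined end) to +104 mm (tips). Blades 3 mm thick: flats 20 mm high (0 to 20 above the desk) at x = -28 to +32, then noses 10 mm high (5 to 15) to the tips.
- tweezers: The same tweezers; origin 10 mm under the centre of the flats; 60 g. Let go they spring open: 31 mm over the flats at x = 0, tips 34 mm apart inside. Hinge at x = -80 mm: 1 mm squeezed off the 31 mm closes the tips by 2.2 mm; about 20 mm over the flats brings the tips (pads from x = 86 to 104) onto the thumbscrew's head. Squeezing at x = 0 takes 6 to 9 N on each blade.
- dish_floor (a point): Centre of the inner floor (4 mm above the desk) of the round steel parts dish: 112 mm outer diameter at the rim, 96 mm at the foot, 24 mm high, wall 3 mm, loose, 0.4 kg.
- dish: The same parts dish; origin: centre of its underside.
- mug: Bystander: white mug, 80 mm wide, 95 mm high, handle at its +y; origin: centre of its underside. Leave alone.
- mouse: Bystander: black computer mouse, 100 x 60 x 34 mm, standing on the desk; leave alone.
- screwdriver: Bystander: black-handled screwdriver 190 mm long lying on the desk; leave alone.
There are look-alikes about, which are no part of the job. What is shaped like the tweezers but yellow is not meant.

How it is judged:
By the outcome, as a careful person would: the job done as asked, in the order asked, and still so for the second after the job is handed in, while the arm keeps its last pose, push and grip.
It also fails if it takes over 64 s, if anything falls off the work surface, if the arm or the gripper's body presses on something with over 40 N, if the wrist force passes 120 N, or if a joint passes its speed limit or range.

ROBOT

A 6-joint arm with a two-finger parallel gripper is mounted at the origin on the work surface. World frame = base frame: x ahead of the robot, y to its left, z up, the work surface at z = 0. Lengths are in mm, angles in rad, forces in N, time in s.
With the tool pointing down it reaches from about 275 to 750 mm from the base axis. Payload 10.2 kg.
Tool frame: the origin (TCP) lies midway between the tips of the shut fingers; the grasp point (between the pads) lies 19 mm behind it; z points along the fingers, y is the line along which they close (so a half turn about z gives the same grasp; the last joint's range is limited). The gripper opens to 85 mm and grips with 20 to 120 N. Pads are 22 mm wide; open, the fingers measure 114 mm over their backs; the gripper's body (76 mm by 85 mm) begins 54 mm behind the grasp point. The pads swing forward as they close: fully open they stand 13 mm farther back than shut.
Start: joints at [-1.556, 0.313, 1.498, -0, 1.331, -0.223], TCP at [123.658, -510.235, 231.294] pointing down, gripper open.
Joint ranges: [-2.94, 2.94], [-0.97, 2.17], [0.19, 2.56], [-1.23, 4.37], [0.02, 3.11], [-2.88, 2.88]. Speed limits (rad/s): [2.39, 2.39, 3.01, 3.14, 3.14, 3.14].

INTERFACE

Orientations are given as a 3x3 rotation matrix whose columns are the frame's x, y, z axes.
In Python, from bench import r gives the robot as it stands. Calls block until the motion is done:
- r.move_ptp(position, orientation): joint-space move of the TCP to a pose.
- r.movel(position, ori=None, speed=150): straight line of the TCP; ori=None keeps the orientation; speed is the mean speed in mm/s.
- r.movej(angles): joint-space move.
- r.set_gripper(opening, squeeze=None): finger opening in mm; squeeze is the grip in N (None keeps the last); returns when the fingers have stopped.
- r.dwell(seconds).
- r.inverse_kinematics(position, orientation): joint angles nearest the present ones, or None.
- r.sense(): the state.
- r.capture(name): name is "scene" or "top"; returns (picture, depth): 384x512x3 uint8, blue, green, red; 384x512 float32, mm along the optical axis (not along the pixel's ray), 0 where there is no reading.
- r.get_calibration(name): a dict with "fov_y" (degrees; the focal length in pixels is half the picture's height over the tangent of half this angle, whatever the lens; pixels are square), "cx", "cy" (the principal point, pixels), "rvec" (rotation vector, rad) and "tvec" (3), from world to camera coordinates, as OpenCV has them. Camera axes: x right, y down, z forward; pixel columns grow to the right and rows downward; lengths in mm; the calibration is good to about 2 mm. A picture is of the moment at which its call begins. get_calibration takes no time and is no camera call.
A pose or a line that the arm cannot do raises r.Unreachable and nothing moves.
- r.job_done(): hands the job in; it is judged then, once.
The state is a dict: "time_s": time; "q": joint angles; "dq": joint speeds; "tau": joint torques, N m; "position": TCP position; "ee_rot": TCP orientation; "ft_force": force on the tool from outside, world axes, zero at the start; "moment": the same for the moment, N m; "opening": finger opening in mm; "grip_force": force on a finger pad.
Only numpy, scipy, OpenCV 4.12 (cv2) and the standard library are available. Lean on these libraries where they do the work, as an engineer would, in place of code of your own. Each camera call takes 0.05 s, during which the arm holds its last target. There are 200 camera calls.

## Working session

There is one attempt and no reset: what is moved stays moved. The work goes in short steps, each a Python script; the robot and the scene stay as the last script left them, time stands still between calls to the robot, and variables do not carry over. Pictures are saved under pics/ and viewed, at most 10 in all, crops included, and the job is handed in when it is done.

```bash
ls; mkdir -p pics; cat > h.py <<'E'
import numpy as np, cv2
from bench import r
def cal(n):
    c=r.get_calibration(n); f=192/np.tan(np.radians(c["fov_y"])/2)
    R=cv2.Rodrigues(np.array(c["rvec"],float))[0]; return f,c["cx"],c["cy"],R,np.array(c["tvec"],float).ravel(),c
def ray(n,u,v,z):
    f,cx,cy,R,t,_=cal(n); d=R.T@np.array([(u-cx)/f,(v-cy)/f,1]); o=-R.T@t
    return o+d*(z-o[2])/d[2]
def cloud(n,dep):
    f,cx,cy,R,t,_=cal(n); v,u=np.mgrid[:384,:512]
    P=np.stack([(u-cx)/f*dep,(v-cy)/f*dep,dep],-1)
    return (P-t)@R
def proj(n,p):
    f,cx,cy,R,t,_=cal(n); c=R@np.array(p,float)+t; return cx+f*c[0]/c[2],cy+f*c[1]/c[2]
def down(a): # tool pointing down, closing axis y at world angle a
    y=np.array([np.cos(a),np.sin(a),0]); z=np.array([0,0,-1.]); return np.stack([np.cross(y,z),y,z],1)
E
python3 - <<'E'
from h import *
for n in("top","scene"):
    im,d=r.capture(n); cv2.imwrite(f"pics/{n}.png",cv2.resize(im,(800,600),interpolation=cv2.INTER_CUBIC)); np.savez(f"{n}.npz",im=im,d=d)
    f,cx,cy,R,t,c=cal(n); print(n,c,-R.T@t)
s=r.sense();print(s["time_s"],s["ee_rot"],s["ft_force"],s["opening"])
E
```

```text
pics
top {'fov_y': 49.7169799531755, 'cx': 254.19003640379017, 'cy': 197.10500334737677, 'rvec': array([ 2.09877834, -2.15634008,  0.17020366]), 'tvec': array([ -34.61769678,  527.95247149, 1371.03277184])} [ 286.93648629  -60.48747397 1440.0249223 ]
scene {'fov_y': 55.90812595614205, 'cx': 255.33413961482665, 'cy': 196.82705360693066, 'rvec': array([ 0.68666696,  2.53871667, -1.20261135]), 'tvec': array([ 473.48815158,  -78.3893379 , 1350.87848141])} [986.09092868 691.76958442 777.35970564]
0.1 [[ 9.71853668e-01  2.35585324e-01 -6.00046855e-05]
 [ 2.35585243e-01 -9.71853048e-01  1.11609329e-03]
 [ 2.04619464e-04 -1.09881558e-03 -9.99999375e-01]] [ 0.17491589  0.64170628 -0.34866183] 85.61903021186944
```

View pics/top.png

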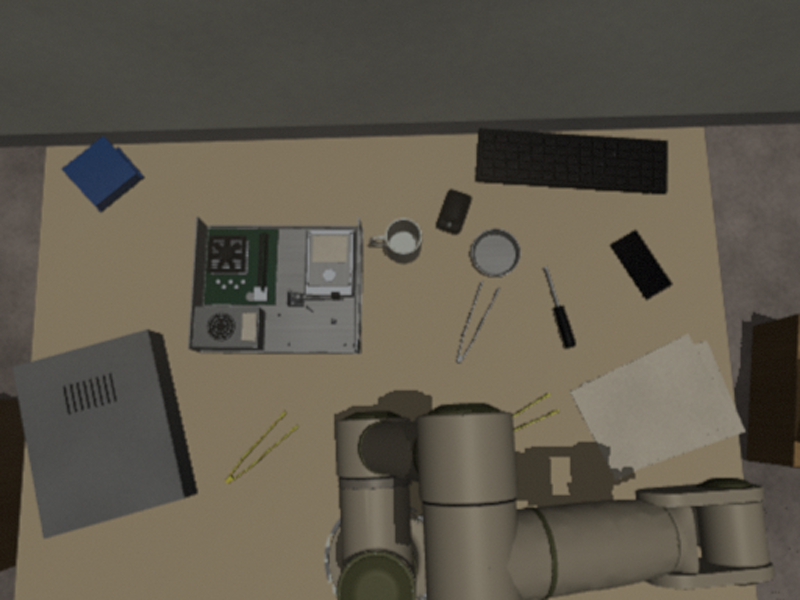

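View pics/scene.png

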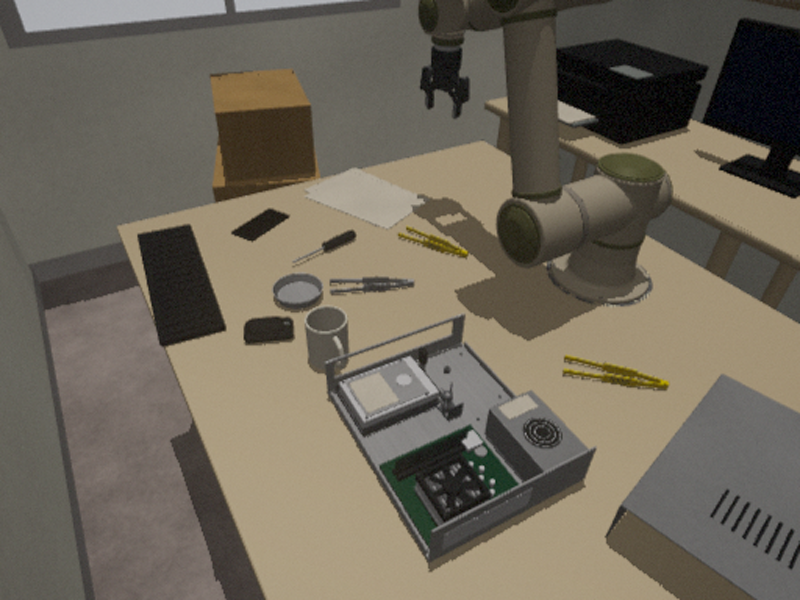

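The top view shows the computer at about (277,290) of 800x600, with the catch at (325,297) and the screw near (333,321). The grey tweezers have their hinge at (460,360) and tips at (480–498,287). The dish is at (495,253). The scene view agrees, with the screw at about (447,370). Next I'll zoom in for detail.

```bash
python3 - <<'E'
from h import *
T=np.load("top.npz");S=np.load("scene.npz")
z=lambda im,x0,y0,w,h,s:cv2.resize(np.clip(im[y0:y0+h,x0:x0+w].astype(float)*1.5,0,255).astype(np.uint8),(w*s,h*s),interpolation=cv2.INTER_CUBIC)
A=np.zeros((600,800,3),np.uint8)
a=z(T["im"],180,140,56,90,6)[:, :]   # 336x540
b=z(T["im"],285,142,55,95,6)[:, :]   # 330x570
A[:540,:336]=a; A[:570,340:670]=b
cv2.imwrite("pics/c1.png",A)
B=np.zeros((600,800,3),np.uint8)
B[:600,:800]=z(S["im"],205,200,160,120,5)
cv2.imwrite("pics/c2.png",B)
# depth checks
for n,D in(("top",T),("scene",S)):
    P=cloud(n,D["d"]); 
    m=(abs(P[...,0]-430)<25)&(abs(P[...,1]+30)<25)&(D["d"]>0); print(n,m.sum(),np.median(P[m][:,2]) if m.any() else 0)
P=cloud("top",T["d"])
# dish: top region rim
sub=P[142:182,296:338].reshape(-1,3); k=sub[(sub[:,2]>15)&(sub[:,2]<40)]; print("dish rim",len(k),k[:,:2].min(0),k[:,:2].max(0),np.median(k[:,2]))
sub=P[178:236,285:325]; k=(sub[...,2]>6)&(sub[...,2]<40); print("tw",k.sum())
for row in range(0,58,3):
    us=np.nonzero(k[row])[0]; 
    if len(us):print(row+178,us+285,sub[row][us].round(0)[:, 2])
np.set_printoptions(linewidth=250)
E
```

```text
top 200 0.7416523992767037
scene 110 2.2878580542000773
dish rim 163 [ 583.03033708 -328.75767703] [ 725.57373551 -202.09516707] 22.263141073318238
tw 202
181 [308] [19.]
184 [307 312 319] [12.  8. 15.]
187 [286 293 306 316 318] [ 9.  7. 17.  6. 20.]
190 [304 305 316 317] [ 7. 17.  6. 16.]
193 [289 304 307 314 315] [ 7. 13.  7.  6. 16.]
196 [303 314] [13. 21.]
199 [302 312 323] [20. 14.  7.]
202 [294 301 302 310 313] [ 6. 23.  7. 13.  7.]
205 [300 309 317] [21. 23. 10.]
208 [299 308 318] [23. 21.  8.]
211 [298 299 306] [19.  7. 14.]
214 [288 290 297 305] [ 7.  8. 21. 24.]
217 [296 303 320] [16. 19.  7.]
220 [295 302 322] [14. 18.  7.]
223 [294 300] [16. 20.]
226 [293 294 298 309 310] [ 9. 27. 17.  8.  6.]
229 [290 293 294 295 296] [ 9. 16. 18. 19. 20.]
232 [294 315] [15.  7.]
235 [287 315] [8. 9.]
```

View pics/c1.png

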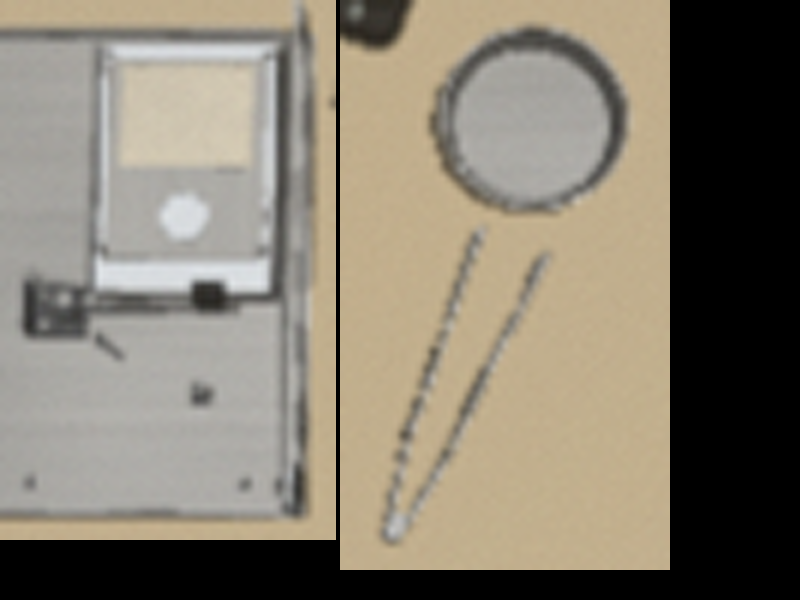

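View pics/c2.png

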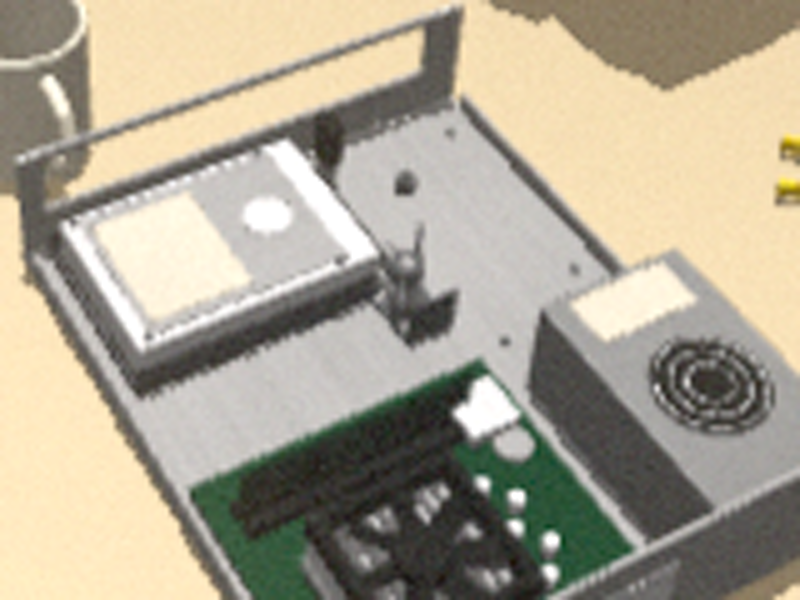

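In c1 the screw is at (200,393), the cap at (208,295), the dish is centred near (531,120), and the tweezer blades run from (395,530) to (480,235) and (545,255). In c2 the screw is at (405,183) and the cap at (328,140). Next: positions by ray casting.

```bash
cat > meas.py <<'E'
from h import *
np.set_printoptions(precision=1,suppress=True,linewidth=200)
T=np.load("top.npz");S=np.load("scene.npz");im=T["im"];si=S["im"]
def blob(n,im,x0,y0,x1,y1,thr,z):
    g=im[y0:y1,x0:x1].max(2).astype(float); w=np.clip(thr-g,0,None); v,u=np.mgrid[y0:y1,x0:x1]
    a,b=(w*u).sum()/w.sum(),(w*v).sum()/w.sum(); return (a,b),(w>0).sum(),ray(n,a,b,z)
print("screw top",blob("top",im,207,200,219,211,85,22)); print("screw scene",blob("scene",si,281,231,291,242,75,19))
print("cap top",blob("top",im,209,184,221,195,45,82)); print("cap scene",blob("scene",si,265,220,277,238,40,67))
def tri(a,b):
    A=[];B=[]
    for n,(u,v) in(("top",a),("scene",b)):
        f,cx,cy,R,t,_=cal(n); d=R.T@np.array([(u-cx)/f,(v-cy)/f,1]); d/=np.linalg.norm(d); o=-R.T@t
        M=np.eye(3)-np.outer(d,d); A.append(M);B.append(M@o)
    return np.linalg.solve(sum(A),sum(B))
print("tri screw",tri(blob("top",im,207,200,219,211,85,22)[0],blob("scene",si,281,231,291,242,75,19)[0]))
print("tri cap",tri(blob("top",im,209,184,221,195,45,82)[0],blob("scene",si,265,220,277,238,40,67)[0]))
# tweezers & dish: desk has r-b large; metal is grey
df=im.astype(int); sat=df[...,2]-df[...,0]
m=(sat<np.median(sat[180:236,325:340])*0.6)
print("sat desk",np.median(sat[180:236,325:340]))
sub=np.zeros_like(m);sub[142:180,298:337]=m[142:180,298:337]
cs=max(cv2.findContours(sub.astype(np.uint8),0,1)[0],key=cv2.contourArea); (u,v),rad=cv2.minEnclosingCircle(cs); el=cv2.fitEllipse(cs)
print("dish",el,rad,ray("top",*el[0],24))
L=[];Rr=[]
for row in range(178,234):
    us=[u for u in range(286,326) if m[row,u] and sat[row,u]<99]
    if not us: continue
    for u in us: (L if u<292+ (232-row)*0.36+1.5 else Rr).append((u,row))
def fit(p,lo,hi):
    p=np.array([q for q in p if lo<=q[1]<=hi]); W=np.array([ray("top",u,v,18)[:2] for u,v in p]); vx,vy,x,y=cv2.fitLine(W.astype(np.float32),2,0,.01,.01).ravel(); s=np.sign(vx); return np.array([x,y]),np.array([vx,vy])*s,W
for nm,p in(("L",L),("R",Rr)):
    c,d,W=fit(p,176,226); print(nm,len(W),c,np.degrees(np.arctan2(d[1],d[0])),"xmin/max",W[W[:,0].argmin()],W[W[:,0].argmax()])
for row in range(176,236):print(row,[(u,int(sat[row,u])) for u in range(286,326) if m[row,u]],end=" ") if row%4==0 or row<186 or row>228 else 0
# computer edges: near flange, drive white edges
cc=(sat<12)
for U,V,z,nm in[(285,35,24,"far R"),(0,33,24,"far L"),(290,515,24,"near R"),(5,515,24,"near L"),(105,48,44,"drive far L"),(278,44,44,"drive far R"),(94,292,44,"drive near L"),(276,297,44,"drive near R")]:
    print(nm,ray("top",(U+.5)/6-.5+180,(V+.5)/6-.5+140,z))
E
python3 meas.py
```

```text
screw top ((np.float64(212.9921875), np.float64(205.5703125)), np.int64(8), array([505. ,  94.8,  22. ]))
screw scene ((np.float64(285.27777777777777), np.float64(237.06666666666666)), np.int64(12), array([509.4,  99.7,  19. ]))
cap top ((np.float64(214.34567901234567), np.float64(189.1604938271605)), np.int64(15), array([551.1,  83.2,  82. ]))
cap scene ((np.float64(269.93055555555554), np.float64(228.72222222222223)), np.int64(24), array([558.6,  88.6,  67. ]))
tri screw [506.2  95.7  13.8]
tri cap [555.4  84.9  62.2]
sat desk 35.0
dish ((316.4904479980469, 161.4239044189453), (29.930774688720703, 31.982540130615234), 83.82836151123047) 16.39514923095703 [ 651.3 -270.8   24. ]
L 79 [ 506.7 -207.2] -20.602634 xmin/max [ 426.9 -179.4] [ 586.9 -238.6]
R 76 [ 496.4 -234.5] -28.966534 xmin/max [ 426.5 -196.5] [ 571.5 -276.2]
176 [(312, 15), (313, 9), (314, 8), (315, 7), (316, 8), (317, 8), (318, 9), (319, 6), (320, 6), (321, 10)] 177 [] 178 [] 179 [] 180 [(308, 12)] 181 [(307, 9), (308, 10)] 182 [(307, 9), (308, 16)] 183 [(306, 12), (307, 9)] 184 [(306, 10), (307, 13), (319, 17)] 185 [(
[... 210 characters left out ...]
08, 13), (309, 12)] 208 [(298, 14), (306, 12), (307, 10)] 212 [(296, 11), (297, 13), (305, 12)] 216 [(295, 19), (296, 15), (303, 17), (304, 19)] 220 [(294, 20), (295, 14), (300, 19), (301, 10)] 224 [(293, 11), (294, 14), (298, 13), (299, 14)] 228 [(292, 18), (293, 3), (294, 2), (295, 3), (296, 8)] 229 [(292, 17), (293, 2), (294, 3), (295, 4), (296, 15)] 230 [(292, 6), (293, 1), (294, 3), (295, 9)] 231 [(292, 11), (293, 3), (294, 6)] 232 [] 233 [] 234 [] 235 [] far R [719.   42.6  24. ]
far L [725.3 211.3  24. ]
near R [434.4  43.9  24. ]
near L [438.9 207.2  24. ]
drive far L [708.2 146.2  44. ]
drive far R [707.6  45.3  44. ]
drive near L [563.5 152.8  44. ]
drive near R [557.6  48.6  44. ]
```

```bash
cat >> h.py <<'E'
def twR(yaw,tilt):
    return cv2.Rodrigues(np.array([0,0,yaw]))[0]@cv2.Rodrigues(np.array([0,tilt,0.]))[0]
def tool(yaw,tilt,sg=1):
    R=twR(yaw,tilt); y=sg*R[:,1]; z=-R[:,2]; return np.stack([np.cross(y,z),y,z],1)
G=np.array([0,0,2.])   # TCP in the tweezers frame when held
def tip_pose(p,yaw,tilt,sg,loc=(98,0,10)):
    "tool pose that puts tweezers-frame point loc at p"
    R=twR(yaw,tilt); return np.array(p,float)+R@(G-np.array(loc,float)), tool(yaw,tilt,sg)
def st():
    s=r.sense(); print("t",round(s["time_s"],2),"pos",np.round(s["position"],1),"f",np.round(s["ft_force"],1),"op",round(s["opening"],2),"grip",np.round(s["grip_force"],1),"q6",np.round(s["q"],2)[-1]); return s
E
cat > a.py <<'E'
from h import *
np.set_printoptions(precision=1,suppress=True)
M=(ray("top",308,179.7,15)+ray("top",319,183.7,15))/2; J=ray("top",293.5,232,20)
d=(M-J)[:2]; print("M",M,"J",J,"len",np.linalg.norm(d),"yaw",np.degrees(np.arctan2(d[1],d[0])))
yaw=np.arctan2(d[1],d[0]); ax=d/np.linalg.norm(d)
c=((M[:2]-104*ax)+(J[:2]+88*ax))/2; print("mid",c)
for sg in(1,-1):
    for nm,(p,R) in dict(grasp=(np.r_[c,2],tool(yaw,0,sg)),screw=tip_pose((505,95,20.5),-.033,.35,sg),dish=tip_pose((651,-271,20),-.4,.35,sg),cap=(np.array([552,84,56.]),tool(-.033+np.pi/2,0,sg)),cap0=(np.array([552,84,56.]),tool(-.033,0,sg))).items():
        print(sg,nm,p,r.inverse_kinematics(p,R))
E
python3 a.py
```

```text
M [ 580.9 -257.9   15. ] J [ 406.1 -180.1   20. ] len 191.27019570440822 yaw -24.001855272475847
mid [ 486.2 -215.7]
1 grasp [ 486.2 -215.7    2. ] [-0.6  0.6  1.7 -0.   0.8 -1.8]
1 screw [410.2  98.1  46.6] [-0.   0.5  1.8 -0.   1.2 -1.6]
1 dish [ 563.7 -234.1   46.1] [-0.6  0.9  1.1 -0.1  1.5 -1.7]
1 cap [552.  84.  56.] None
1 cap0 [552.  84.  56.] [-0.1  0.6  1.6 -0.   1.  -1.6]
-1 grasp [ 486.2 -215.7    2. ] [-0.6  0.6  1.7 -0.   0.8  1.4]
-1 screw [410.2  98.1  46.6] [-0.   0.5  1.8 -0.   1.2  1.6]
-1 dish [ 563.7 -234.1   46.1] [-0.6  0.9  1.1 -0.1  1.5  1.4]
-1 cap [552.  84.  56.] [-0.1  0.6  1.6 -0.   1.  -0. ]
-1 cap0 [552.  84.  56.] [-0.1  0.6  1.6 -0.   1.   1.5]
```

Tweezers length measures 191 mm against 192 mm given, and the cap and screw sit where the computer frame predicts. Now grasping.

```bash
python3 - <<'E'
from h import *
c=[486.2,-215.7]; R=tool(np.radians(-24.3),0,-1)
r.set_gripper(60,25)
r.move_ptp([*c,70],R); r.movel([*c,2],speed=120); st()
r.set_gripper(30); st()
r.set_gripper(25); s=st()
r.movel([*c,90],speed=120); st()
p,R2=tip_pose((505,95,75),-.033,.35,-1); r.move_ptp(p,R2); st()
for n in("top","scene"):
    im,d=r.capture(n); np.savez(f"{n}2.npz",im=im,d=d)
z=lambda im,x0,y0,w,h,s:cv2.resize(np.clip(im[y0:y0+h,x0:x0+w].astype(float)*1.5,0,255).astype(np.uint8),(w*s,h*s),interpolation=cv2.INTER_CUBIC)
A=np.zeros((600,800,3),np.uint8); t=np.load("top2.npz")["im"];s=np.load("scene2.npz")["im"]
A[:600,:360]=z(t,180,150,60,100,6); A[:600,365:800]=z(s,255,180,87,120,5)
cv2.imwrite("pics/c3.png",A)
E
```

```text
t 2.99 pos [ 486.5 -216.1    2.6] f [ 0.2 -0.4  0.3] op 60.01 grip 0.0 q6 1.36
t 3.39 pos [ 486.6 -216.     2.8] f [-1.5  0.7  6.4] op 30.09 grip 7.1 q6 1.36
t 3.62 pos [ 486.8 -216.1    3. ] f [0.1 1.4 8.2] op 25.44 grip 9.3 q6 1.36
t 4.5 pos [ 485.8 -215.4   89.2] f [ 0.  -0.3 -1.4] op 25.1 grip 7.7 q6 1.36
t 5.72 pos [410.7  97.4 101. ] f [-0.7 -1.  -0.6] op 25.42 grip 7.2 q6 1.56
```

View pics/c3.png

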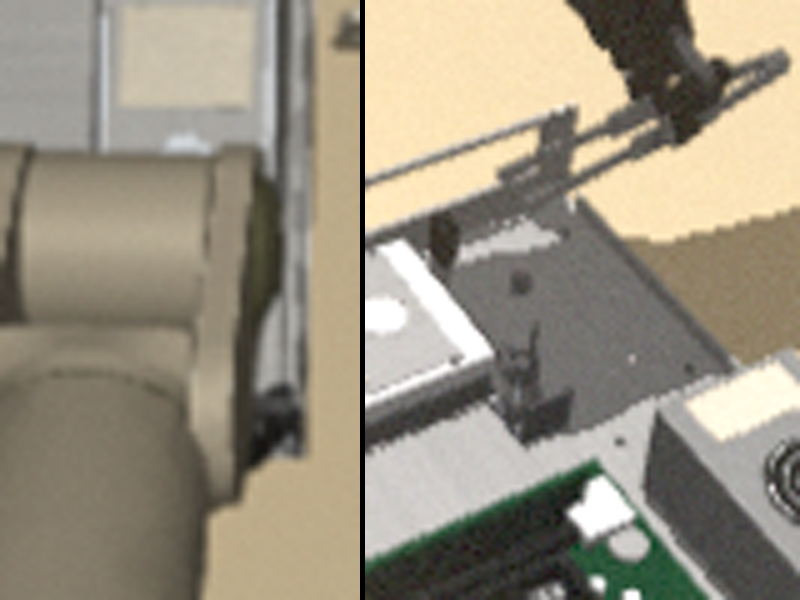

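The tweezers are held. In c3 (right half) the two tips are at about (503,173) and (530,200), the joined end at (785,58) and the screw at (521,282). Now comparing these with their predicted projections.

```bash
python3 - <<'E'
from h import *
np.set_printoptions(precision=1,suppress=True)
s=r.sense(); p=np.array(s["position"]);E=np.array(s["ee_rot"])
R=np.stack([np.cross(-E[:,1],-E[:,2]),-E[:,1],-E[:,2]],1); print(R)
O=p-R@G
for nm,l in dict(tipL=(104,11.5,10),tipR=(104,-11.5,10),end=(-88,0,10),flatL=(32,13,20),flatR=(32,-13,20)).items():
    w=O+R@np.array(l,float); u,v=proj("scene",w); print(nm,w,"px",u,v,"crop",(u-255+.5)*5-.5+365,(v-180+.5)*5-.5)
print("screw crop uv world z17:",[ray("scene",(521-365+.5)/5-.5+255,(283.5+.5)/5-.5+180,z) for z in(17,19)])
for U,V in((503,173),(530,200)): print(ray("scene",(U-365+.5)/5-.5+255,(V+.5)/5-.5+180,(O+R@np.array([104,0,10.]))[2]))
E
```

```text
[[ 0.9  0.   0.3]
 [-0.   1.  -0. ]
 [-0.3 -0.   0.9]]
tipL [511.5 105.2  72.9] px 287.2122830599672 225.05496009724635 crop 528.061415299836 227.27480048623175
tipR [510.6  82.2  72.9] px 282.8750957975781 220.16515260311428 crop 506.37547898789063 202.8257630155714
end [330.8 100.  138.7] px 338.54155302375494 186.74145907490723 crop 784.7077651187747 35.70729537453613
flatL [447.3 109.  107. ] px 307.44956974570573 209.4396291562514 crop 629.2478487285287 149.19814578125707
flatR [446.4  83.  107. ] px 302.22862014219726 204.197781814846 crop 603.1431007109863 122.98890907422998
screw crop uv world z17: [array([505. ,  96.3,  17. ]), array([506.3,  97.9,  19. ])]
[497.8  59.9  72.9]
[497.4  87.   72.9]
```

The tips sit higher and the joined end lower than predicted. That means the tweezers pivoted about the pads, nose up. I'll estimate that pitch, compensate with tool tilt, and check again lower down.

```bash
cat >> h.py <<'E'
PV=np.array([0,0,11.])
def pose2(p,yaw,tilt,delta,loc=(98,0,10),dx=0,sg=-1):
    "as tip_pose, the tweezers pivoted nose-up by delta in the pads; dx: where pads sit along the flats"
    R=twR(yaw,tilt); pv=np.array(p,float)+R@(PV+[dx,0,0]-np.array(loc,float))
    return pv+twR(yaw,tilt+delta)@(G-PV), tool(yaw,tilt+delta,sg)
def tw_now(delta,dx=0):
    s=r.sense(); E=np.array(s["ee_rot"]); R=np.stack([np.cross(-E[:,1],-E[:,2]),-E[:,1],-E[:,2]],1)
    pv=np.array(s["position"])+R@(PV-G); Rt=R@cv2.Rodrigues(np.array([0,-delta,0.]))[0]
    return lambda l: pv+Rt@(np.array(l,float)-PV-[dx,0,0])
def fitd(obs,n="scene"):
    "obs: list of (local point, (u,v)); fits delta, dx"
    from scipy.optimize import least_squares
    o=least_squares(lambda x:np.ravel([np.subtract(proj(n,tw_now(x[0],x[1]*50)(l)),uv) for l,uv in obs]),[0,0])
    return o.x[0],o.x[1]*50,o.fun
E
python3 - <<'E'
from h import *
np.set_printoptions(precision=2,suppress=True)
c=lambda U,V:((U-365+.5)/5-.5+255,(V+.5)/5-.5+180)
d,dx,res=fitd([((104,11.5,10),c(530,200)),((104,-11.5,10),c(503,173)),((-88,0,10),c(785,58))]); print(d,dx,res)
p,R=pose2((505,95,50),-.25,.31,d); print(p,r.inverse_kinematics(p,R))
r.movel(p,R,speed=100); st()
im,dd=r.capture("scene"); np.savez("scene3.npz",im=im,d=dd)
x0,y0=240,170
A=cv2.resize(np.clip(im[y0:y0+100,x0:x0+133].astype(float)*1.5,0,255).astype(np.uint8),(798,600),interpolation=cv2.INTER_CUBIC); cv2.imwrite("pics/c4.png",A)
T=tw_now(d)
for l in((104,11.5,10),(104,-11.5,10),(-88,0,10)):
    u,v=proj("scene",T(l)); print(l,T(l),(u-x0+.5)*6-.5,(v-y0+.5)*6-.5)
E
```

```text
0.22898870770233914 2.3475117091304654 [-0.77 -0.25  0.23  0.27  0.65  0.07]
[410.39 119.16  73.12] [-0.06  0.58  1.65  0.1   1.44  1.73]
t 6.33 pos [410.6 118.6  73.2] f [-0.4  0.2 -0.5] op 25.16 grip 7.2 q6 1.72
(104, 11.5, 10) [513.62 104.48  48.85] 277.2421824728607 370.0334027832014
(104, -11.5, 10) [507.96  82.19  48.84] 260.7718473475661 338.0227676662086
(-88, 0, 10) [333.45 138.35 107.04] 631.1170626445854 198.13818741399314
```

View pics/c4.png

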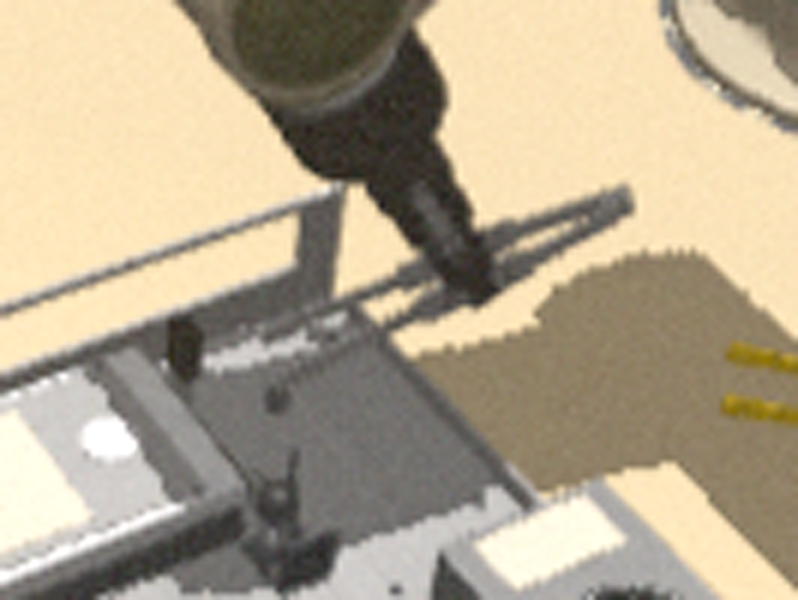

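The prediction now matches the picture: tips at about (261,337) and joined end at (630,198), so the pitch is stable. The screw is at (277,398). Descending around it and closing.

```bash
cat > g.py <<'E'
from h import *
D=.229;DX=1.5
for z in(32,25,21):
    p,R=pose2((506,96,z),-.25,.31,D,loc=(97,0,10),dx=DX); r.movel(p,R,speed=60); s=st()
    if abs(s["ft_force"][2])>6: break
r.set_gripper(21.5,35); st(); r.set_gripper(15,35); st(); r.dwell(.2); st()
p=np.array(r.sense()["position"]); r.movel(p+[0,0,15],speed=50); st(); r.movel(p+[0,0,60],speed=100); s=st()
im,dd=r.capture("scene"); np.savez("scene4.npz",im=im,d=dd)
x0,y0=240,160
A=cv2.resize(np.clip(im[y0:y0+100,x0:x0+133].astype(float)*1.5,0,255).astype(np.uint8),(798,600),interpolation=cv2.INTER_CUBIC); cv2.imwrite("pics/c5.png",A)
E
python3 g.py
```

```text
t 6.84 pos [413.6 119.6  54.2] f [-0.4  0.1 -0.2] op 25.05 grip 7.2 q6 1.72
t 7.11 pos [413.5 119.6  47.1] f [ 0.5 -1.1 -0.8] op 25.1 grip 7.2 q6 1.72
t 7.36 pos [413.6 119.6  43.2] f [0.3 0.5 0.2] op 24.98 grip 7.1 q6 1.72
t 7.58 pos [413.7 119.6  43.4] f [-0.2 -0.9 -0.1] op 21.57 grip 9.8 q6 1.72
t 7.79 pos [413.7 119.5  43.4] f [0.4 0.2 0.7] op 19.33 grip 34.5 q6 1.72
t 7.99 pos [413.7 119.6  43.4] f [ 0.2  0.1 -0.5] op 19.16 grip 34.5 q6 1.72
t 8.44 pos [413.8 119.6  58.6] f [-0.2  0.6 -0.4] op 19.16 grip 34.5 q6 1.72
t 9.04 pos [413.5 119.6 103. ] f [-0.3  1.3 -1.2] op 19.29 grip 34.5 q6 1.73
```

View pics/c5.png

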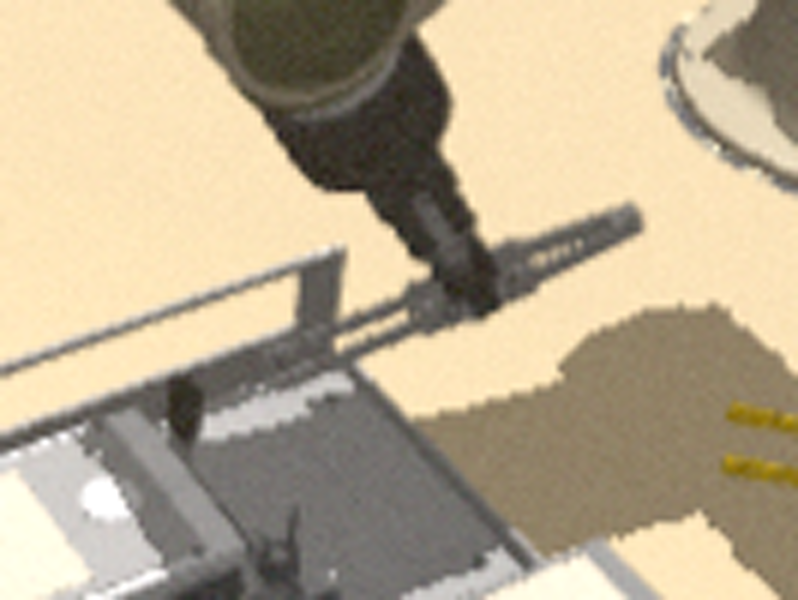

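The floor where the screw stood (about (277,458)) is now empty, and the gripper stopped at 19.2 mm, so the screw is held. On to the dish.

```bash
cat > d.py <<'E'
from h import *
D=.229;DX=1.5
P=lambda x,y,z,yaw:pose2((x,y,z),yaw,.31,D,loc=(97,0,10),dx=DX)
p,R=P(506,96,135,-.25); r.movel(p,R,speed=150)
p,R=P(651,-271,110,-.4); r.move_ptp(p,R); st()
p,R=P(651,-271,40,-.4); r.movel(p,R,speed=120)
p,R=P(651,-271,17,-.4); r.movel(p,R,speed=60); s=st()
r.set_gripper(21); r.set_gripper(25.5); st(); r.dwell(.2)
p=np.array(r.sense()["position"]); r.movel(p+[0,0,70],speed=120); st()
yaw=np.radians(-24.3)
p,R=pose2((486.2,-215.7,80),yaw,0,D,loc=(0,0,10)); r.move_ptp(p,R); st()
z={}
for n in("top","scene"):
    im,dd=r.capture(n); np.savez(f"{n}5.npz",im=im,d=dd); z[n]=np.clip(im.astype(float)*1.5,0,255).astype(np.uint8)
A=np.zeros((600,800,3),np.uint8)
A[:600,:300]=cv2.resize(z["top"][140:240,288:338],(300,600),interpolation=cv2.INTER_CUBIC)
A[:480,305:800]=cv2.resize(z["scene"][140:220,170:252],(495,480),interpolation=cv2.INTER_CUBIC)
cv2.imwrite("pics/c6.png",A)
T=tw_now(D)
for l in((104,11.5,10),(104,-11.5,10),(-88,0,10)):
    u,v=proj("scene",T(l)); print(l,T(l).round(1),(u-170)*6.03+305,(v-140)*6)
E
python3 d.py
```

```text
t 11.03 pos [ 563.5 -232.7  132.5] f [ 0.2  0.2 -0. ] op 19.33 grip 34.5 q6 1.41
t 12.3 pos [ 563.2 -233.9   39.2] f [ 0.5  0.3 -0.4] op 19.27 grip 34.5 q6 1.43
t 12.74 pos [ 563.3 -233.9   39.5] f [ 0.1  0.2 -0.7] op 25.73 grip 6.9 q6 1.43
t 13.68 pos [ 563.  -233.8  108.6] f [ 0.1  0.6 -1.6] op 25.36 grip 6.9 q6 1.42
t 14.34 pos [ 484.7 -215.1   72.3] f [ 1.4 -1.4 -0.3] op 25.6 grip 6.9 q6 1.4
(104, 11.5, 10) [ 586.6 -248.5   79.8] 542.1999730865537 170.17467053440436
(104, -11.5, 10) [ 577.2 -269.4   79.8] 541.516712774247 147.41001849978898
(-88, 0, 10) [ 406.9 -180.    79.8] 878.4935616225405 143.35410147272466
```

View pics/c6.png

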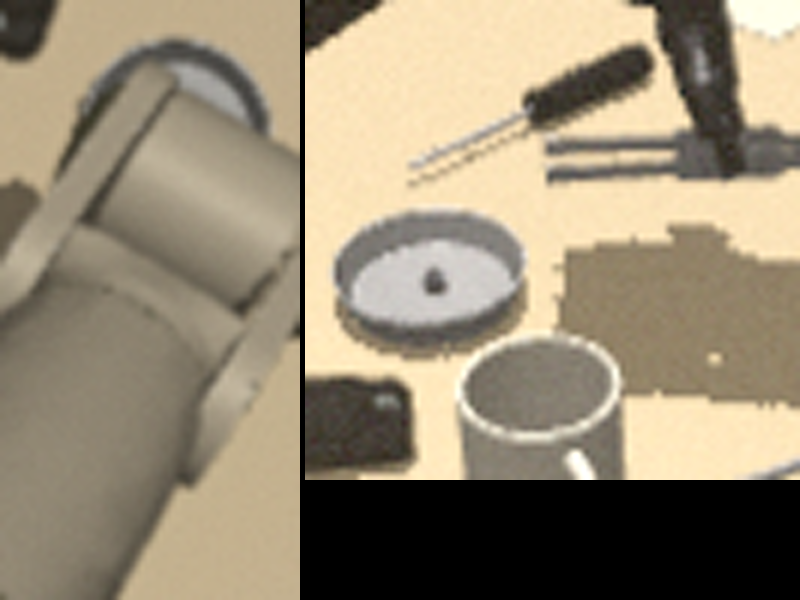

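The screw stands in the middle of the dish at (434,282), and the tweezer tips at (547,146) and (547,176) match the prediction. Laying the tweezers down.

```bash
cat > l.py <<'E'
from h import *
D=.229; yaw=np.radians(-24.3)
P=lambda z:pose2((486.2,-215.7,z),yaw,0,D,loc=(0,0,10))
p,R=P(20); r.movel(p,R,speed=120); st()
for z in(15,13,12,11,10,9.5):
    p,R=P(z); r.movel(p,R,speed=40); s=st()
    if s["ft_force"][2]>2.5: break
r.set_gripper(31); st(); r.set_gripper(60); st()
p=np.array(s["position"]); r.movel(p+[0,0,110],speed=200)
r.move_ptp([545,86,150],tool(-.033+np.pi/2,0,-1)); st()
z={}
for n in("top","scene"):
    im,dd=r.capture(n); np.savez(f"{n}6.npz",im=im,d=dd); z[n]=np.clip(im.astype(float)*1.5,0,255).astype(np.uint8)
A=np.zeros((600,800,3),np.uint8)
A[:600,:330]=cv2.resize(z["top"][140:240,285:340],(330,600),interpolation=cv2.INTER_CUBIC)
A[:480,340:800]=cv2.resize(z["scene"][170:250,240:317],(460,480),interpolation=cv2.INTER_CUBIC)
cv2.imwrite("pics/c7.png",A)
E
python3 l.py
```

```text
t 15.09 pos [ 484.8 -215.1   12.6] f [-0.2  0.5 -0.1] op 25.38 grip 6.9 q6 1.4
t 15.37 pos [ 484.4 -214.9    7.4] f [-0.3 -0.2 -0.4] op 25.31 grip 6.9 q6 1.4
t 15.62 pos [ 484.3 -214.9    5.2] f [ 0.4  0.  -0.4] op 25.67 grip 6.9 q6 1.4
t 15.87 pos [ 484.4 -214.9    4.3] f [ 0.6  0.4 -0.7] op 25.61 grip 7.0 q6 1.4
t 16.12 pos [ 484.5 -215.     3.6] f [-0.6  0.5  5.5] op 25.82 grip 6.9 q6 1.4
t 16.35 pos [ 484.4 -214.9    3.2] f [ 1.1 -0.9  3. ] op 30.75 grip 3.8 q6 1.4
t 16.74 pos [ 484.3 -214.8    3.1] f [-0.4  0.6 -0.3] op 59.77 grip 0.0 q6 1.4
t 18.72 pos [544.9  85.4 149.3] f [ 0.5 -0.5  0.4] op 60.18 grip 0.0 q6 -0.02
```

View pics/c7.png

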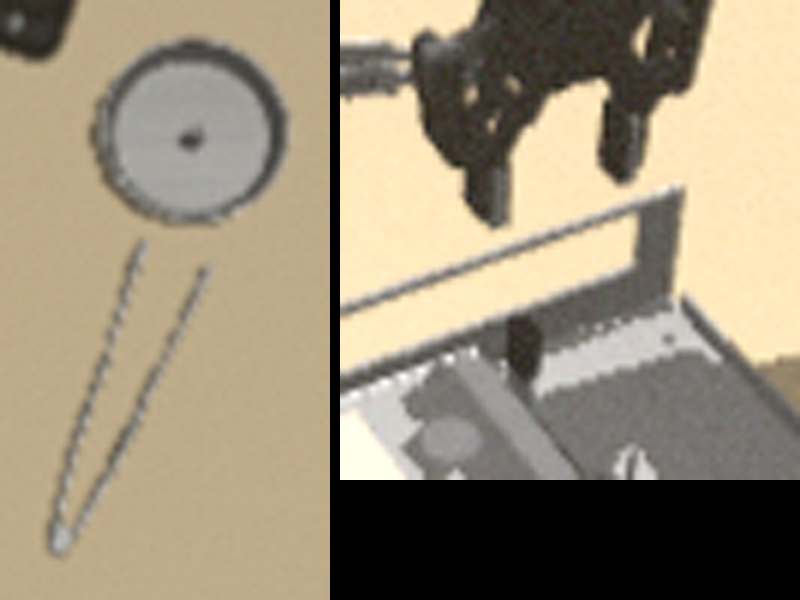

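Screw in the dish (190,137); tweezers back where they were, blades from (60,540) to (138,245) and (205,272); fingers straddle the cap (525,345). Now taking hold of the cap and swinging it.

```bash
cat > k.py <<'E'
from h import *
yc=-.033; piv=np.array([555.6,169.])
def cp(th,z=57,dr=0):
    a=yc-th; d=np.array([np.sin(a),-np.cos(a)]); return np.r_[piv+85*d,z],tool(a+np.pi/2,0,-1),np.array([-np.cos(a),-np.sin(a),0])
if __name__=="__main__":
    r.set_gripper(40,30)
    p,R,t=cp(0); r.movel(p+[-2.5,0,45],R,speed=150); r.movel(p+[-2.5,0,0],R,speed=80); st()
    r.set_gripper(18); st(); r.set_gripper(5); s=st()
    for th in np.r_[np.arange(.1,.61,.1),.64,.66,.68,.70,.72,.74,.76]:
        p,R,t=cp(th); r.movel(p,R,speed=50 if th<.62 else 15); s=st(); f=np.array(s["ft_force"])
        print("  th",round(th,2),"tang",round(f@t,1),"rad",round(f@np.cross([0,0,1],t),1))
        if -(f@t)>16 or np.linalg.norm(f)>30: break
    for n in("top","scene"):
        im,dd=r.capture(n); np.savez(f"{n}7.npz",im=im,d=dd)
    z=np.clip(im.astype(float)*1.5,0,255).astype(np.uint8)
    cv2.imwrite("pics/c8.png",cv2.resize(z[170:270,240:373],(798,600),interpolation=cv2.INTER_CUBIC))
E
python3 k.py
```

```text
t 20.33 pos [550.6  84.   57.4] f [ 0.6 -0.   0.3] op 39.98 grip 0.0 q6 -0.03
t 20.68 pos [551.1  84.   57.6] f [ 3.6 -0.4  2.2] op 17.71 grip 1.4 q6 -0.03
t 20.89 pos [551.6  83.9  57.7] f [ 6.4 -0.6  2.7] op 10.07 grip 29.1 q6 -0.03
t 21.16 pos [545.4  84.8  57.7] f [ 6.1 -0.4  2.1] op 9.54 grip 31.3 q6 0.07
  th 0.1 tang -6.1 rad -0.4
t 21.48 pos [537.1  86.5  57.7] f [6.8 0.9 1.1] op 9.69 grip 30.8 q6 0.18
  th 0.2 tang -6.4 rad -2.5
t 21.79 pos [529.1  89.1  57.7] f [6.4 3.5 1.6] op 9.21 grip 30.6 q6 0.28
  th 0.3 tang -5.0 rad -5.4
t 22.11 pos [521.5  92.2  57.7] f [ 9.1  2.  -0.1] op 9.15 grip 29.9 q6 0.38
  th 0.4 tang -7.4 rad -5.7
t 22.43 pos [514.1  96.2  57.7] f [10.4  3.3  0.1] op 9.5 grip 29.7 q6 0.49
  th 0.5 tang -7.3 rad -8.1
t 22.74 pos [507.1 100.9  57.7] f [ 9.7  3.6 -0.6] op 9.04 grip 29.4 q6 0.6
  th 0.6 tang -5.7 rad -8.7
t 23.12 pos [504.5 102.9  57.6] f [10.   3.9 -1.1] op 9.61 grip 29.3 q6 0.64
  th 0.64 tang -5.4 rad -9.3
t 23.38 pos [503.2 104.   57.7] f [11.1  3.3 -1. ] op 9.31 grip 29.2 q6 0.67
  th 0.66 tang -6.4 rad -9.7
t 23.65 pos [501.9 105.1  57.7] f [ 8.9  2.8 -2. ] op 9.15 grip 29.2 q6 0.69
  th 0.68 tang -4.9 rad -8.0
t 23.92 pos [500.8 106.1  57.6] f [11.3  3.3 -1.5] op 9.16 grip 29.3 q6 0.71
  th 0.7 tang -6.2 rad -10.0
t 24.18 pos [500.5 106.5  57.8] f [15.6 -1.4 -4.7] op 9.27 grip 29.7 q6 0.73
  th 0.72 tang -12.4 rad -9.6
t 24.45 pos [500.2 106.9  57.9] f [19.6 -6.2 -7. ] op 9.82 grip 33.2 q6 0.75
  th 0.74 tang -18.3 rad -9.3
```

View pics/c8.png

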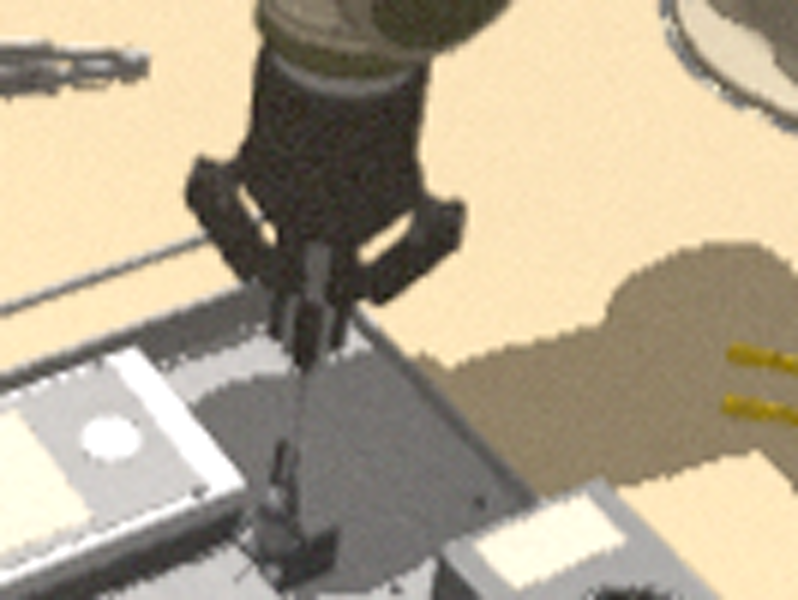

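The tangential force rises from about 6 N to 18 N over the last steps, so the catch is on its stop. The picture shows the cap between the pads at (310,330) and the arm swung back against the lug at about (285,470). I'll check that it holds steady, then hand in.

```bash
python3 - <<'E'
from h import *
r.dwell(.7); s=st()
if s["grip_force"]>15 and np.linalg.norm(s["ft_force"])<35: print(r.job_done())
E
```

```text
t 25.25 pos [500.3 106.9  57.9] f [20.2 -6.3 -8.1] op 9.6 grip 33.2 q6 0.75
the job is handed in; nothing more can be done
None
```

The job is handed in at about 25 s: the thumbscrew is in the dish, the tweezers are back in their place on the desk, and the gripper is holding the catch against its stop.

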